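Unlock the extruder die with the fork tool

ROBOT

A 6-joint arm with a two-finger parallel gripper is mounted at the origin on a cart in front of the work surface, level with it; the furniture and walls round the work are solid. World frame = base frame: x ahead of the robot, y to its left, z up, the work surface at z = 0. Lengths are in m, angles in rad, forces in N, time in s.
With the tool pointing down it reaches from about 0.3 to 0.875 m from the base axis. Payload 6.4 kg.
Tool frame: the origin (TCP) lies at the very end of the fingers, on their centre line; the grasp point (between the pads) lies 19 mm behind it (r.grip_depth is the distance from the TCP to the grasp point, in m); z points along the fingers, y is the line along which they close (so a half turn about z gives the same grasp; the last joint's range is limited). The gripper opens to 88 mm and grips with 3 to 60 N. Pads are 18 mm wide; open, the fingers measure 123 mm over their backs; the gripper's body (75 mm by 187 mm) begins 45 mm behind the grasp point.
Start: joints at [0.954, 0.181, 1.607, -0, 1.354, -0.206], TCP at [0.23, 0.527, 0.239] pointing down, gripper open.
Joint ranges: [-2.99, 2.99], [-0.89, 2.07], [0.3, 2.58], [-1.14, 4.28], [0, 2.63], [-3.12, 3.12]. Speed limits (rad/s): [2.57, 2.57, 3.01, 3.14, 3.14, 3.14].

INTERFACE

Orientations are given as a unit quaternion [w, x, y, z].
In Python, from station import telemetry, vision, ticket, r gives the robot as it stands. The module is installed in compiled form; this text tells all that it offers.
- The arm moves only by the tool jog_arm, never from a script. Its argument "moves" is text: rows parted by semicolons, each of 4 numbers parted by spaces: the shift along the world's x, y, z scaled (see below), then the turn about the world's z scaled (see below). In form: dx dy dz yaw; .... A call has 1 to 5 rows; each row is the pose to reach, as a shift and turn from the pose commanded when the call began, turning the shorter way round; what a row does not reach only later rows make up. The controller multiplies each number of a shift by 0.5 m and each number of a turn by 180 degrees. A row lasts 1/10 s, in which the tool goes at most 50 mm and 8.59 degrees, less where a joint would pass 70% of its speed; a pose out of reach is approached as far as the arm can. A call with a number of a shift or a turn outside -1 to 1 is refused whole. A call with a gripper value outside its range is refused whole. "fingers" is the opening, from -1 (shut) to 1 (fully open), so that 0 is half open, set as the call begins (left out, the last holds). The fingers move at their own pace and stop on an object; "squeeze" is the grip in N (left out, the last holds). Time passes only in rows, so rows that repeat a pose let the fingers close. It gives the time, the measured TCP pose, the force, the opening and the grip force at its end, in the units of the state.
- telemetry.get_state(): the state, without advancing time (a new reading comes with each control period).
- vision.capture(name): name is "scene" or "side" or "wrist"; returns the picture (420x560x3 uint8, red, green, blue); there is no depth.
- vision.camera_params(name): a dict with "vertical_fov" (degrees; the focal length in pixels is half the picture's height over the tangent of half this angle, whatever the lens; pixels are square), "cx", "cy" (the principal point, pixels), "D" ([k1, k2, p1, p2, k3] as OpenCV has them; the pictures are not rectified), "T" (4x4, takes a point from camera to world coordinates). Camera axes: x right, y down, z forward; pixel columns grow to the right and rows downward; lengths in m; the calibration is good to about 2 mm. A picture is of the moment at which its call begins: read the wrist's pose just before it. camera_params takes no time and is no camera call; for the wrist camera it gives the pose at the moment of the call.
- ticket.hand_in(): hands the job in; it is judged then, once.
The state is a dict: "clock": time; "joint_positions": joint angles; "joint_velocities": joint speeds; "joint_torque": joint torques, N m; "eef_pos": TCP position; "orientation": TCP orientation; "wrist_force": force on the tool from outside, world axes, zero at the start; "ft_torque": the same for the moment, N m; "width": finger opening in m; "grip_force": force on a finger pad.
Only numpy, scipy, OpenCV 4.12 (cv2) and the standard library are available. Lean on these libraries where they do the work, as an engineer would, in place of code of your own. Each camera call takes 0.05 s, during which the arm holds its last target. There are 200 camera calls.

TASK

Take the forked tool from its wooden stand, straddle the spring bar of the bench bracket with its two tines and push the bar's collar gently back against its spring, until the extruder die locked by the bar springs up in its socket; do not ram the bar or the bracket with the tool, and do not touch the bar with the fingers. Then let the bar spring home again under the raised die, leave the die standing in its socket, and put the tool back upright in its stand with its guard resting on top. Leave the other things on the bench where they are.

Things in the scene. Friction and masses are not known exactly. Their poses are not given: they have to be found in the camera images.
- fork_grip (a point): Centre of the handle of the loose forked tool (90 g, 100 mm long; it stands tines down, z up along the tool, and is alike after half a turn about z). The flat wooden handle is 26 mm wide along x, 16 mm thick along y (pinch it across these 16 mm), 56 mm long, this point half-way. Under it a brass guard 48 (x) by 32 (y) by 4 mm, its underside 32 mm below this point.
- fork_tips (a point): Point midway between the tips of the tool's two tines, 72 mm straight below fork_grip. The tines are round, 5 mm thick, side by side along the tool's x, 11 mm apart between inner faces and 15 mm at the tips. The gap is 25 mm deep; above it are a yoke 22 (x) by 8 (y) mm and an 11 mm square shaft up to the guard.
- stand: Fixed wooden stand of the forked tool: block 62 (x) by 46 (y) mm, top 44 mm above the bench; origin at the centre of its underside, z up. A slot 34 mm along x by 16 mm along y goes down from its top, 40 mm deep, centred on the origin. With the tool home, the tool's x lies along the stand's x, the guard rests on the top and fork_grip is 76 mm above this origin.
- bracket: Fixed steel base plate 70 (x) by 176 (y) by 8 mm; origin at the centre of its underside on the bench, z up. On it an aluminium holder is clamped through slots: it sits up to 6 mm off the given figures either way along y, differently each time, and its own pose is not given. Its spring bar runs along y over x = 0, axis 30 mm above the bench. Holder figures are with bar and kicker.
- bar (a joint): Travel of the 7 mm spring bar in m: 0 = home, growing as its collar (disc 20 mm across, 4 mm thick) is pushed to the plate's +y. At home the collar's -y face is at y = 14 mm; bare bar from there to y = -36 mm, 16 mm of air under it: let the tines down here. Spring 3 N at first, 8 N at 14 mm, a hard stop; over 15 N damages it. Beyond it a grey housing, y = 34 to 70 mm, 44 mm high.
- kicker (a joint): Lift of the spring pad under the die in m: 0 = die locked, 0.018 = die sprung up. The steel die (80 g), a plate 8 mm thick along y and 38 mm wide, stands in a socket at y = -63 to -36 mm, 52 mm high; its top is 86 mm above the bench locked, 104 mm up. The bar's nose holds it by an eye and leaves the eye after about 12 to 13.5 mm of travel; the die then jumps up and stays up.
- saucers: Bystander: a stack of white saucers, about 95 mm wide and 73 mm high; origin at the centre of its underside. Leave it where it is.
- abrasive_block: Bystander: grey sanding block 59x82x26 mm; origin at the centre of its underside. Leave it where it is.
- tape: Bystander: roll of tan tape, 64 mm wide, 19 mm high; origin at the centre of its underside. Leave it where it is.
- stamp: Bystander: turned wooden stamp, 29 mm wide, 58 mm high; origin at the centre of its underside. Leave it where it is.
- single_saucer: Bystander: one clay-coloured saucer 92 mm wide, 33 mm high; origin at the centre of its underside. Leave it where it is.
There are look-alikes about, which are no part of the job. What is shaped like the part that bears fork_grip but purple or turquoise is not meant. What is shaped like the stand but blue is not meant.

How it is judged:
On the way, in this order (a step that is already met when the one before it is completed fails the run):
1. the forked tool is lifted clear out of its stand (z of fork_grip in the frame of stand above 0.11 m), for 0.05 s.
2. the die springs up while the fork holds the bar pressed back (value of joint kicker above 0.014 m and value of joint bar above 0.005 m and contact force between fork and bar above 1 N), for 0.05 s.
At the end, for the whole second after the job is handed in: Die lifted over 14 mm and still standing on its spring pad in the socket, tilt under 0.25 rad; bar home within 2 mm; forked tool in its stand, guard down (handle centre 70 to 79 mm high, within 10 mm of the stand's centre, tilt under 0.12 rad) (value of joint kicker above 0.014 m and contact force between die and kicker above 0.2 N and angle between die's own z axis and vertical below 0.25 rad and value of joint bar below 0.002 m and horizontal distance between fork_grip and stand below 0.01 m and z of fork_grip in the frame of stand between 0.07 and 0.079 m and angle between fork_grip's own z axis and vertical below 0.12 rad); the robot touches nothing.
It fails at once if the bar is rammed with the forked tool (more than 15 N) (contact force between fork and bar above 15 N).
It fails at once if the bracket is rammed with the forked tool (more than 25 N) (contact force between fork and bracket above 25 N or contact force between fork and holder above 25 N).
It fails at once if the fingers touch the bar (contact force between the fingers and bar above 0.5 N).
It fails at once if a bystander is moved by more than 30 mm (distance of any of saucers, abrasive_block, tape, stamp, single_saucer from where it was at the start of the episode above 0.03 m).
It also fails if it takes over 58 s, if anything falls off the work surface, if the arm or the gripper's body presses on something with over 40 N, if the wrist force passes 120 N, or if a joint passes its speed limit or range.

## Working session

There is one attempt and no reset: what is moved stays moved. The work goes in short steps, Python scripts to look and compute and a tool call to move; the robot and the scene stay as the last step left them, time stands still between calls to the robot, and variables do not carry over. Pictures are saved under pics/ and viewed, at most 10 in all, crops included, and the job is handed in when it is done.

Besides the shell and the picture viewer there is one more tool, called after "Call:" as name(argument=value, ...), one argument or row to a line, values as JSON. jog_arm: Moves the arm, as the interface text tells. Its arguments: {"type":"object","properties":{"moves":{"type":"string"},"fingers":{"type":"number"},"squeeze":{"type":"number"}},"required":["moves"]}

```bash
mkdir -p pics; cat > h.py <<'E'
from station import telemetry, vision, ticket, r
import numpy as np, cv2
def snap(n,f):
    im=vision.capture(n); p=vision.camera_params(n)
    cv2.imwrite('pics/'+f+'.png',im[:,:,::-1]); np.savez('pics/'+f+'.npz',T=np.array(p['T']),fov=p['vertical_fov'],cx=p['cx'],cy=p['cy'],D=np.array(p['D'],float))
    return im
def cam(f):
    d=np.load('pics/'+f+'.npz'); F=210/np.tan(np.radians(float(d['fov']))/2)
    return np.array([[F,0,float(d['cx'])],[0,F,float(d['cy'])],[0,0,1]]),d['D'],d['T']
def ray(f,uv):
    K,D,T=cam(f); q=cv2.undistortPoints(np.array(uv,float).reshape(-1,1,2),K,D).reshape(-1,2)
    return T[:3,3],np.c_[q,np.ones(len(q))]@T[:3,:3].T
def atz(f,uv,z):
    o,d=ray(f,uv); z=np.broadcast_to(z,(len(d),)); return o+d*((z-o[2])/d[:,2])[:,None]
def proj(f,P):
    K,D,T=cam(f); R=T[:3,:3].T; rv=cv2.Rodrigues(R)[0]
    return cv2.projectPoints(np.array(P,float).reshape(-1,1,3),rv,-R@T[:3,3],K,D)[0].reshape(-1,2)
E
python3 - <<'E'
from h import *
a=snap('scene','s0');b=snap('side','d0');w=snap('wrist','w0')
s=telemetry.get_state();print(s)
for f in('s0','d0','w0'):print(cam(f))
E
```

```text
{'clock': 0.15, 'joint_positions': array([ 9.53676733e-01,  1.81397712e-01,  1.60772917e+00,  8.72227234e-06,
        1.35382834e+00, -2.06328673e-01]), 'joint_velocities': array([-7.85964715e-04, -2.67081973e-03, -2.82784719e-03,  1.57405820e-03,
       -8.58821954e-05, -8.91987632e-04]), 'joint_torque': array([ 1.50820157e-03, -4.34229469e+01, -3.42179811e+01,  7.02780043e-02,
        3.55527608e-02, -7.41748909e-05]), 'eef_pos': array([0.229378  , 0.52683198, 0.2380255 ]), 'orientation': array([-2.76546522e-04,  2.03955199e-01,  9.78979986e-01, -6.22649012e-04]), 'wrist_force': array([0.02723506, 0.31972775, 0.14308733]), 'ft_torque': array([-0.0436077 , -0.06000505,  0.04853799]), 'grip_force': 0.0, 'width': 0.08806587019682134}
(array([[501.97677595,   0.        , 278.85811321],
       [  0.        , 501.97677595, 207.37978198],
       [  0.        ,   0.        ,   1.        ]]), array([0.00197182, 0.        , 0.        , 0.        , 0.        ]), array([[-0.73943741, -0.45078641,  0.50002393, -0.20029967],
       [-0.67315381,  0.50589348, -0.53938459,  0.74530442],
       [-0
[... 360 characters left out ...]
363, -0.10433577,  0.28162998,  0.2085622 ],
       [-0.30001054, -0.37460912,  0.87730364, -1.17502158],
       [ 0.01396701, -0.92129369, -0.38861661,  0.56752631],
       [ 0.        ,  0.        ,  0.        ,  1.        ]]))
(array([[359.50194316,   0.        , 281.1271352 ],
       [  0.        , 359.50194316, 204.94322022],
       [  0.        ,   0.        ,   1.        ]]), array([-0.0720943,  0.       ,  0.       ,  0.       ,  0.       ]), array([[ 0.39902631,  0.87710013,  0.26734502,  0.16080076],
       [ 0.91693871, -0.3813134 , -0.11757333,  0.55733157],
       [-0.00118134,  0.29205385, -0.95640115,  0.38491523],
       [ 0.        ,  0.        ,  0.        ,  1.        ]]))
```

View pics/s0.png

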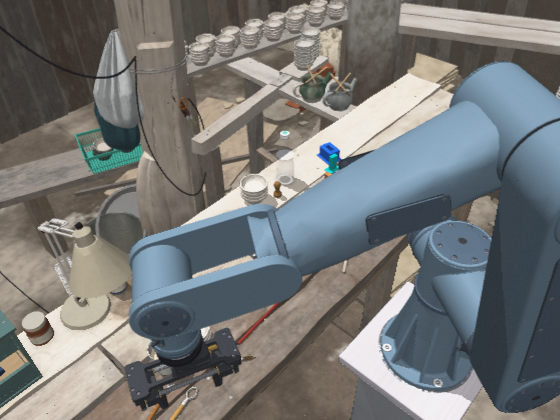

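View pics/d0.png

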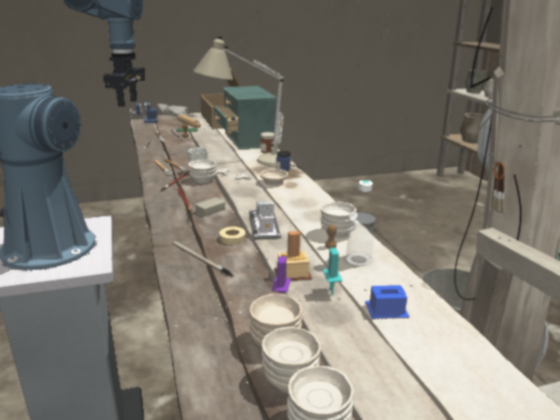

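The side view shows three candidate tools: wooden handle at (293,245) in the tan stand at (293,265), purple at (283,273) and turquoise at (333,262). There is also an empty blue stand at (388,300). The wooden-handled tool in the tan stand fits. The bracket is at (264,222). I'll confirm with an enlarged crop.

```bash
python3 - <<'E'
from h import *
im=cv2.imread('pics/d0.png')[185:325,200:420]
cv2.imwrite('pics/d0c.png',cv2.resize(im,None,fx=3.6,fy=3.6,interpolation=cv2.INTER_CUBIC))
print(atz('d0',[(293,275),(283,290),(333,292),(264,232),(232,238),(388,312),(332,246),(338,226),(210,208)],0).round(3))
E
```

```text
[[ 0.535 -0.288  0.   ]
 [ 0.495 -0.339  0.   ]
 [ 0.593 -0.376  0.   ]
 [ 0.533 -0.063  0.   ]
 [ 0.446 -0.074  0.   ]
 [ 0.668 -0.473  0.   ]
 [ 0.673 -0.184  0.   ]
 [ 0.735 -0.082  0.   ]
 [ 0.427  0.131  0.   ]]
```

View pics/d0c.png

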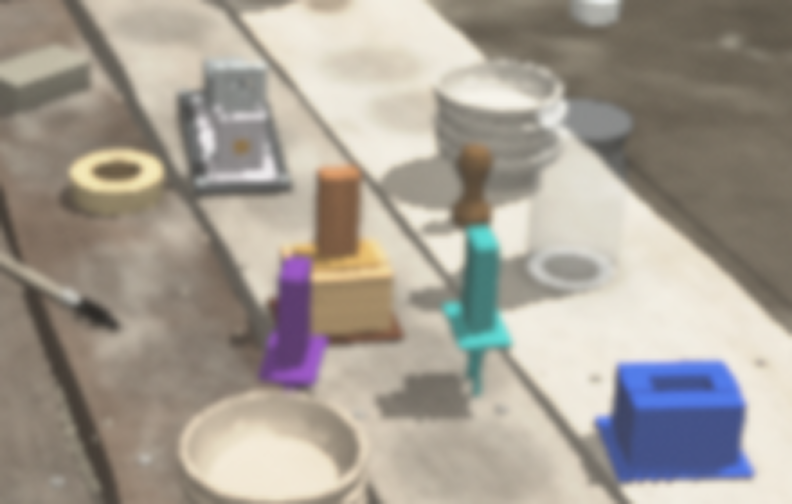

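The crop confirms it: the brown wooden tool is in the tan stand and the look-alikes are purple, turquoise and blue. I'll move above the area to look with the wrist camera.

Call:
jog_arm(
  moves="0.02 -0.06 0.07 0; 0.06 -0.14 0.12 0; 0.1 -0.23 0.16 0; 0.13 -0.32 0.18 0; 0.16 -0.4 0.18 0",
  fingers=0,
)

```text
clock: 0.65
eef_pos: [0.3104, 0.3258, 0.3305]
orientation: [0.001, 0.204, 0.979, 0.001]
wrist_force: [1.0, -0.2, 1.1]
width: 0.0499
grip_force: 0.0
```

Call:
jog_arm(
  moves="0.04 -0.09 0 0; 0.07 -0.18 0 0; 0.1 -0.27 0 0; 0.13 -0.36 0 0; 0.16 -0.45 0 0",
)

```text
clock: 1.15
eef_pos: [0.3896, 0.1004, 0.3288]
orientation: [0.0, 0.204, 0.979, 0.0]
wrist_force: [0.6, 1.4, -0.1]
width: 0.0437
grip_force: 0.0
```

Call:
jog_arm(
  moves="0.04 -0.09 0 0; 0.07 -0.18 0 0; 0.1 -0.27 0 0; 0.13 -0.36 0 0; 0.16 -0.45 0 0",
)

```text
clock: 1.65
eef_pos: [0.4697, -0.1249, 0.3286]
orientation: [0.0, 0.204, 0.979, 0.0]
wrist_force: [0.3, 0.8, 1.4]
width: 0.0439
grip_force: 0.0
```

```bash
python3 - <<'E'
from h import *
im=snap('wrist','w1'); 
c=cv2.resize(im[:,:,::-1],(800,600),interpolation=cv2.INTER_CUBIC); cv2.imwrite('pics/w1b.png',c)
E
```

```text
(no output)
```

View pics/w1b.png

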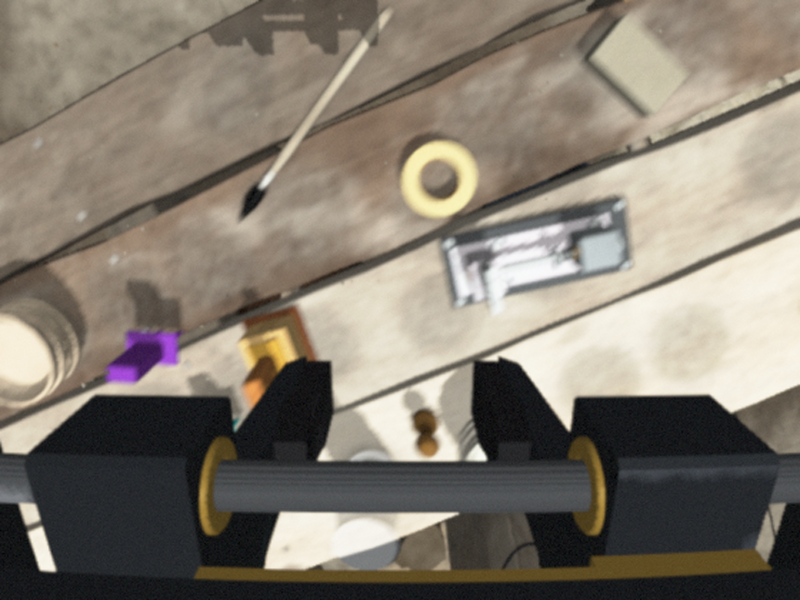

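Wrist view: the bracket plate corners are at (443,238), (626,196), (632,268) and (455,307), with the housing at the right end and the die end at the left. The tan stand with the tool is near (270,355), partly hidden by a finger. I'll back off for a clearer look at the stand.

Call:
jog_arm(
  moves="-0.04 -0.06 0 0; -0.08 -0.12 0 0; -0.12 -0.18 0 0; -0.14 -0.22 0 0; -0.14 -0.22 0 0",
)

```text
clock: 2.2
eef_pos: [0.3984, -0.2345, 0.3284]
orientation: [-0.0, 0.206, 0.979, -0.0]
wrist_force: [0.7, 0.6, -0.4]
width: 0.0443
grip_force: 0.0
```

```bash
python3 - <<'E'
from h import *
P=atz('w1',np.array([(443,238),(626,196),(632,268),(455,307)])/1.42857,.008)
print(P.round(4)); print([np.linalg.norm(P[i]-P[i-1]).round(4) for i in range(4)], P.mean(0))
v=P[1]+P[2]-P[0]-P[3];print(np.degrees(np.arctan2(v[1],v[0])))
im=snap('wrist','w2'); snap('wrist','w3')
c=cv2.resize(im[150:420,100:460,::-1],(800,600),interpolation=cv2.INTER_CUBIC); cv2.imwrite('pics/w2b.png',c)
E
```

```text
[[ 0.5002 -0.1027  0.008 ]
 [ 0.531   0.0657  0.008 ]
 [ 0.5987  0.0514  0.008 ]
 [ 0.5669 -0.1177  0.008 ]]
[np.float64(0.0683), np.float64(0.1712), np.float64(0.0692), np.float64(0.1721)] [ 0.54919819 -0.02580249  0.008     ]
79.501827608104
```

View pics/w2b.png

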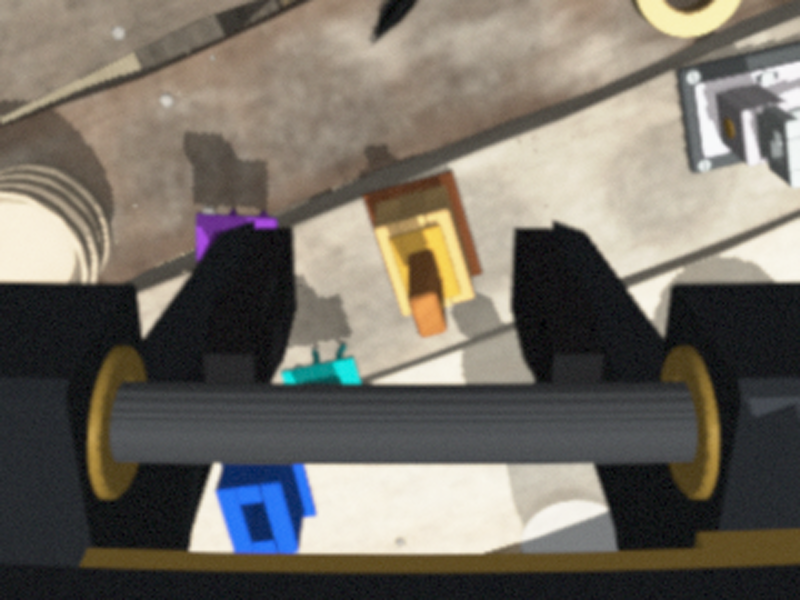

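```bash
python3 - <<'E'
from h import *
f=lambda a:np.array(a)/2.2222+[100,150]
for a,z in(([(375,225),(450,207),(474,297),(402,316)],.044),([(389,235),(440,221),(462,290),(412,305)],.048),([(410,296),(441,290),(447,331),(420,336)],.104)):
  P=atz('w2',f(a),z);print(P.round(4),[np.linalg.norm(P[i]-P[i-1]).round(4) for i in range(4)],P.mean(0).round(4))
  v=P[2]+P[3]-P[0]-P[1];print(np.degrees(np.arctan2(v[1],v[0])))
print(telemetry.get_state()['eef_pos'],cam('w2')[2])
E
```

```text
[[ 0.5027 -0.2957  0.044 ]
 [ 0.5098 -0.2509  0.044 ]
 [ 0.5704 -0.2603  0.044 ]
 [ 0.5648 -0.3056  0.044 ]] [np.float64(0.0629), np.float64(0.0454), np.float64(0.0613), np.float64(0.0457)] [ 0.5369 -0.2781  0.044 ]
-8.94929677629546
[[ 0.5102 -0.29    0.048 ]
 [ 0.514  -0.2592  0.048 ]
 [ 0.5609 -0.2646  0.048 ]
 [ 0.5581 -0.2961  0.048 ]] [np.float64(0.0483), np.float64(0.031), np.float64(0.0472), np.float64(0.0316)] [ 0.5358 -0.2775  0.048 ]
-6.9408155325453045
[[ 0.523  -0.2827  0.104 ]
 [ 0.5263 -0.2665  0.104 ]
 [ 0.5502 -0.2731  0.104 ]
 [ 0.5472 -0.2874  0.104 ]] [np.float64(0.0246), np.float64(0.0165), np.float64(0.0248), np.float64(0.0146)] [ 0.5367 -0.2774  0.104 ]
-13.212184910342199
[ 0.39956001 -0.23254977  0.32853876] [[ 4.01536920e-01  8.75894269e-01  2.67539400e-01  3.30538214e-01]
 [ 9.15842668e-01 -3.84199478e-01 -1.16717474e-01 -2.02841878e-01]
 [ 5.56331842e-04  2.91890373e-01 -9.56451620e-01  4.75365776e-01]
 [ 0.00000000e+00  0.00000000e+00  0.00000000e+00  1.00000000e+00]]
```

Every size matches (62×46 block, 48×32 guard, 26×16 handle). The stand is at (0.5365, -0.278) with yaw about -9°. I'll check the purple and turquoise clearance, then go above it.

Call:
jog_arm(
  moves="0.08 -0.03 -0.04 0.04; 0.16 -0.06 -0.08 0.081; 0.24 -0.08 -0.14 0.081; 0.274 -0.09 -0.2 0.081; 0.274 -0.09 -0.22 0.081",
  fingers=-0.3,
)

```text
clock: 2.8
eef_pos: [0.5373, -0.2752, 0.2141]
orientation: [-0.003, 0.077, 0.997, 0.002]
wrist_force: [-0.7, 0.8, -0.9]
width: 0.0308
grip_force: 0.0
```

```bash
python3 - <<'E'
from h import *
for z in(.03,.048): print(z,atz('w1',np.array([(125,332),(178,332),(178,363)])/1.42857,z).round(3).tolist(), atz('w2',np.array([(285,375),(352,357)])/2.2222+[100,150],z).round(3).tolist())
s=telemetry.get_state();print(s['eef_pos'],s['orientation'],s['width'])
E
```

```text
0.03 [[0.457, -0.413, 0.03], [0.478, -0.365, 0.03], [0.505, -0.382, 0.03]] [[0.582, -0.396, 0.03], [0.587, -0.351, 0.03]]
0.048 [[0.455, -0.4, 0.048], [0.475, -0.354, 0.048], [0.501, -0.37, 0.048]] [[0.572, -0.389, 0.048], [0.577, -0.345, 0.048]]
[ 0.53732502 -0.27518751  0.21412091] [-0.00250866  0.07672281  0.99704729  0.00200386] 0.030815466992795172
```

Call:
jog_arm(
  moves="0 0 -0.08 0; 0 0 -0.16 0; 0 0 -0.22 0; 0 0 -0.26 0; 0 0 -0.26 0",
)

```text
clock: 3.3
eef_pos: [0.5346, -0.2753, 0.0863]
orientation: [-0.002, 0.078, 0.997, 0.002]
wrist_force: [-0.4, 0.1, -0.1]
width: 0.0311
grip_force: 0.0
```

Call:
jog_arm(
  moves="0 0 -0.03 0; 0 0 -0.05 0; 0 0 -0.067 0; 0 0 -0.067 0; 0 0 -0.067 0",
)

```text
clock: 3.8
eef_pos: [0.5367, -0.2779, 0.0554]
orientation: [0.0, 0.078, 0.997, -0.0]
wrist_force: [-0.1, -0.2, 0.3]
width: 0.0306
grip_force: 0.0
```

Call:
jog_arm(
  moves="0 0 0 0; 0 0 0 0; 0 0 0 0; 0 0 0 0; 0 0 0 0",
  fingers=-1,
  squeeze=50,
)

```text
clock: 4.3
eef_pos: [0.537, -0.2788, 0.0559]
orientation: [0.001, 0.078, 0.997, -0.001]
wrist_force: [0.1, -5.6, 1.2]
width: 0.0155
grip_force: 50.0
```

Call:
jog_arm(
  moves="0 0 0.02 0; 0 0 0.08 0; 0 0 0.15 0; 0 0 0.22 0; 0 0 0.25 0",
)

```text
clock: 4.8
eef_pos: [0.5378, -0.278, 0.1835]
orientation: [0.002, 0.078, 0.997, -0.001]
wrist_force: [0.3, -0.3, -1.4]
width: 0.0156
grip_force: 50.0
```

```bash
python3 - <<'E'
from h import *
s=telemetry.get_state();print(s['eef_pos'],s['orientation'],s['width'],s['wrist_force'])
# entry point: bracket local (0,-5)
c=np.array([.5492,-.0258]);a=np.radians(79.5);t=c-.005*np.array([np.cos(a),np.sin(a)]);print(t,(t-s['eef_pos'][:2])/.5)
E
```

```text
[ 0.53778635 -0.27803757  0.1834923 ] [ 1.77652893e-03  7.79634148e-02  9.96954377e-01 -7.21696265e-04] 0.015607981338199125 [ 0.25592261 -0.26373152 -1.37260954]
[ 0.54828882 -0.03071627] [0.02100494 0.4946426 ]
```

Call:
jog_arm(
  moves="0.005 0.09 0 -0.008; 0.01 0.18 0 -0.008; 0.015 0.27 0 -0.008; 0.018 0.36 0 -0.008; 0.021 0.44 0 -0.008",
)

```text
clock: 5.3
eef_pos: [0.546, -0.0551, 0.1789]
orientation: [-0.001, 0.09, 0.996, 0.001]
wrist_force: [0.1, 0.7, 0.4]
width: 0.0155
grip_force: 50.0
```

Call:
jog_arm(
  moves="0 0.055 0 0; 0 0.055 0 0; 0 0.055 0 0",
)

```text
clock: 5.6
eef_pos: [0.5465, -0.0296, 0.1793]
orientation: [-0.001, 0.09, 0.996, 0.0]
wrist_force: [-0.4, 0.6, -0.7]
width: 0.0157
grip_force: 50.0
```

```bash
python3 - <<'E'
from h import *
s=telemetry.get_state();print(s['eef_pos'],s['orientation'])
im=snap('wrist','w4'); snap('side','d4');snap('scene','s4')
c=cv2.resize(im[120:420,80:480,::-1],(800,600),interpolation=cv2.INTER_CUBIC); cv2.imwrite('pics/w4b.png',c)
E
```

```text
[ 0.54652332 -0.0296452   0.17930256] [-8.00155724e-04  8.97058209e-02  9.95967980e-01  8.96748591e-05]
```

View pics/w4b.png

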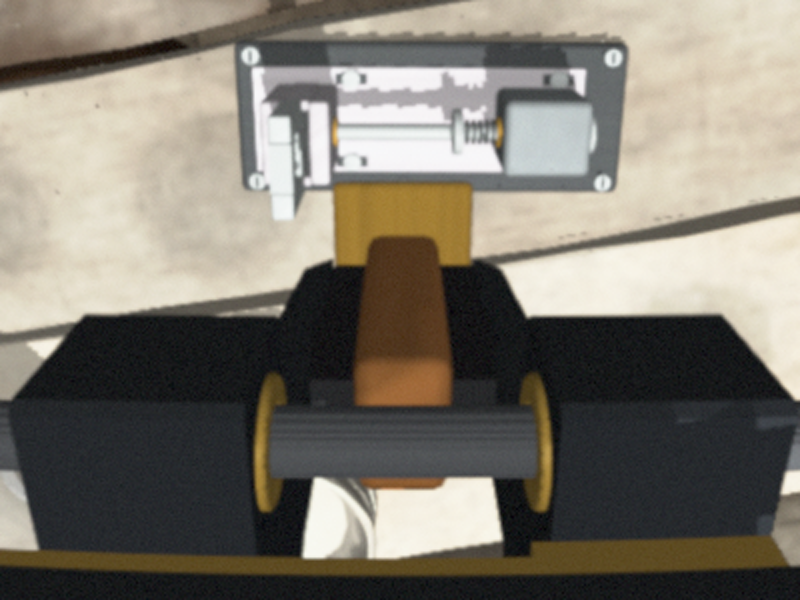

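Looking past the fork: plate corners are near (236,43), (628,43), (616,191) and (243,190). The bar runs along row ~133 from col 338 to 453, with the collar's left face at col 454. The guard corners are at (333,183) and (472,183).

```bash
python3 - <<'E'
from h import *
f=lambda a:np.array(a)/2+[80,120]
P=atz('w4',f([(236,43),(628,43),(616,191),(243,190)]),.008);print(P.round(4),[np.linalg.norm(P[i]-P[i-1]).round(4) for i in range(4)],P.mean(0).round(4))
v=P[1]+P[2]-P[0]-P[3];print('plate yaw',np.degrees(np.arctan2(v[1],v[0])))
B=atz('w4',f([(345,133),(448,132.5)]),.030);v=B[1]-B[0];print('bar',B.round(4),np.degrees(np.arctan2(v[1],v[0])))
C=atz('w4',f([(454,131)]),.030)[0];print('collar',C)
s=telemetry.get_state();e=s['eef_pos'];z=e[2]
G=atz('w4',f([(333,183),(472,183)]),z-.008);print('guard',G.round(4),np.linalg.norm(G[1]-G[0]),e)
u=np.array([np.cos(np.radians(79.5)),np.sin(np.radians(79.5))]);n=np.array([u[1],-u[0]])
m=P.mean(0)[:2]
print('rel plate (n,u): bar',[( (b[:2]-m)@n,(b[:2]-m)@u) for b in B],'collar',(C[:2]-m)@u,'tcp',(e[:2]-m)@n,(e[:2]-m)@u, 'guardmid',(G.mean(0)[:2]-e[:2])@n,(G.mean(0)[:2]-e[:2])@u)
E
```

```text
[[ 0.4976 -0.0959  0.008 ]
 [ 0.5286  0.0748  0.008 ]
 [ 0.5968  0.0628  0.008 ]
 [ 0.5648 -0.1094  0.008 ]] [np.float64(0.0685), np.float64(0.1736), np.float64(0.0692), np.float64(0.1751)] [ 0.547  -0.0169  0.008 ]
plate yaw 79.58975581597481
bar [[ 0.5414 -0.054   0.03  ]
 [ 0.5491 -0.0109  0.03  ]] 79.92792700574016
collar [ 0.5488991  -0.00829686  0.03      ]
guard [[ 0.5197 -0.0412  0.1718]
 [ 0.5254 -0.0103  0.1718]] 0.03145122171508728 [ 0.54696177 -0.03134203  0.17977196]
rel plate (n,u): bar [(np.float64(0.001325450235481689), np.float64(-0.037424870944767805)), (np.float64(0.000998860749625727), np.float64(0.006301865124550465))] collar 0.008835268856223695 tcp 0.0026308288989701865 -0.014177064179488065 guardmid -0.025038685505714812 0.0010720919846296975
```

Fork and bar are aligned to within about 0.5 mm laterally and the tine-to-collar gap is about 19 mm. I'll descend in stages while watching force.

Call:
jog_arm(
  moves="0 0.008 -0.05 0; 0 0.008 -0.1 0; 0 0.008 -0.14 0; 0 0.008 -0.165 0; 0 0.008 -0.165 0",
)

```text
clock: 6.25
eef_pos: [0.5458, -0.0269, 0.0958]
orientation: [-0.002, 0.091, 0.996, 0.0]
wrist_force: [0.7, 1.7, -0.4]
width: 0.0157
grip_force: 50.0
```

```bash
python3 - <<'E'
from h import *
s=telemetry.get_state();print(s['eef_pos'],s['orientation'],s['wrist_force'])
im=snap('wrist','w5'); d=snap('side','d5')
a=cv2.resize(im[200:380,160:400,::-1],(800,600),interpolation=cv2.INTER_CUBIC)
cv2.imwrite('pics/w5b.png',a)
E
```

```text
[ 0.54575904 -0.02691383  0.09577455] [-1.88217042e-03  9.13851406e-02  9.95813794e-01  3.16785078e-04] [ 0.65818131  1.65189122 -0.39057555]
```

View pics/w5b.png

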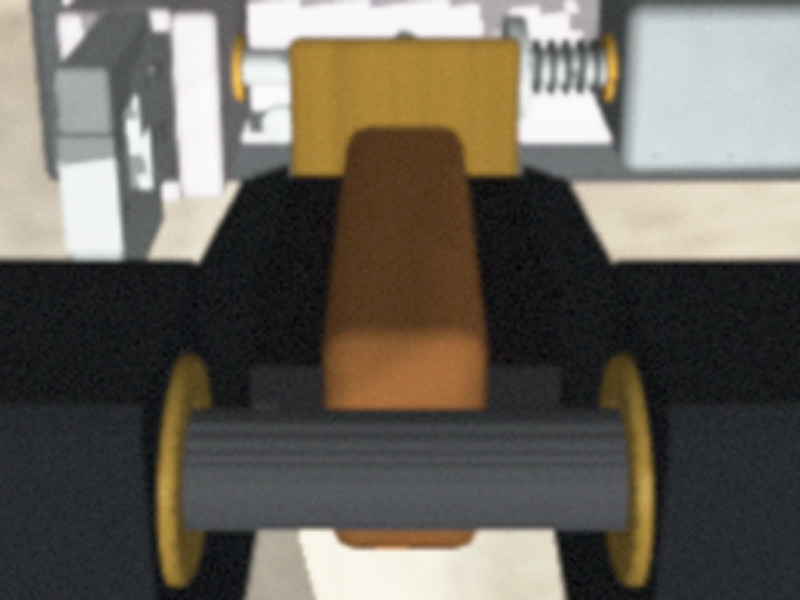

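Here the bar is at (268,67) left of the guard, the collar at col ~507–528, and the guard's far corners at (291,40) and (519,40). Next is a recheck of lateral alignment.

```bash
python3 - <<'E'
from h import *
f=lambda a:np.array(a)/3.3333+[160,200]
e=telemetry.get_state()['eef_pos'];z=e[2]
u=np.array([np.cos(np.radians(79.6)),np.sin(np.radians(79.6))]);n=np.array([u[1],-u[0]])
B=atz('w5',f([(268,67),(580,66)]),.03)[:,:2];G=atz('w5',f([(291,40),(519,40)]),z-.008)[:,:2]
C=atz('w5',f([(507,20)]),.038)[0,:2]
print(e,np.linalg.norm(G[0]-G[1]))
print('bar n',(B-e[:2])@n,'guard n +24',(G-e[:2])@n+.024,'u fork',((G-e[:2])@u).mean(),'collar u',(C-e[:2])@u)
E
```

```text
[ 0.54748783 -0.02696267  0.09814851] 0.030830594805045505
bar n [-0.00045276 -0.00059819] guard n +24 [-0.00140397 -0.00137852] u fork 0.0003748110224353852 collar u 0.01879247342693267
```

Call:
jog_arm(
  moves="0.002 0 -0.015 0; 0.002 0 -0.03 0; 0.002 0 -0.045 0; 0.002 0 -0.06 0; 0.002 0 -0.06 0",
)

```text
clock: 6.85
eef_pos: [0.5471, -0.026, 0.0662]
orientation: [-0.001, 0.091, 0.996, 0.0]
wrist_force: [0.7, -0.0, -1.4]
width: 0.0156
grip_force: 50.0
```

Call:
jog_arm(
  moves="0 0 0 0; 0 0 0 0",
)

```text
clock: 7.05
eef_pos: [0.5478, -0.0262, 0.0676]
orientation: [-0.0, 0.091, 0.996, 0.0]
wrist_force: [-1.7, 0.5, -2.9]
width: 0.0157
grip_force: 50.0
```

Call:
jog_arm(
  moves="0.001 0.006 0 0; 0.002 0.012 0 0; 0.003 0.018 0 0; 0.0045 0.025 0 0; 0.0045 0.025 0 0",
)

```text
clock: 7.55
eef_pos: [0.5503, -0.0129, 0.0677]
orientation: [-0.0, 0.09, 0.996, 0.0]
wrist_force: [-1.9, 2.2, -1.2]
width: 0.0159
grip_force: 50.0
```

Call:
jog_arm(
  moves="0.0007 0.004 0 0; 0.0014 0.008 0 0; 0.0022 0.012 0 0; 0.0022 0.012 0 0; 0.0022 0.012 0 0",
)

```text
clock: 8.05
eef_pos: [0.5512, -0.0085, 0.0676]
orientation: [-0.0, 0.09, 0.996, -0.001]
wrist_force: [-3.4, -4.1, -0.9]
width: 0.0155
grip_force: 50.0
```

Call:
jog_arm(
  moves="-0.0008 0.004 0 0; -0.0005 0.008 0 0; 0 0.012 0 0; 0.0006 0.015 0 0; 0.0006 0.015 0 0",
)

```text
clock: 8.55
eef_pos: [0.5523, -0.0017, 0.0678]
orientation: [0.001, 0.091, 0.996, -0.001]
wrist_force: [-1.6, -5.1, -4.2]
width: 0.0154
grip_force: 50.0
```

Call:
jog_arm(
  moves="0.0003 0.002 0 0; 0.0006 0.004 0 0; 0.001 0.006 0 0; 0.001 0.006 0 0; 0.001 0.006 0 0",
)

```text
clock: 9.05
eef_pos: [0.5528, 0.0013, 0.0678]
orientation: [0.001, 0.091, 0.996, -0.001]
wrist_force: [-1.8, -6.1, -3.1]
width: 0.0153
grip_force: 50.0
```

```bash
python3 - <<'E'
from h import *
s=telemetry.get_state();print(s['eef_pos'],s['orientation'],s['wrist_force'])
im=snap('wrist','w6')
a=cv2.resize(im[180:330,140:400,::-1],(780,450),interpolation=cv2.INTER_CUBIC)
cv2.imwrite('pics/w6b.png',a)
E
```

```text
[0.55279136 0.00127962 0.06776591] [ 6.45089193e-04  9.05572979e-02  9.95890391e-01 -1.13530199e-03] [-1.82926084 -6.1281532  -3.05668458]
```

View pics/w6b.png

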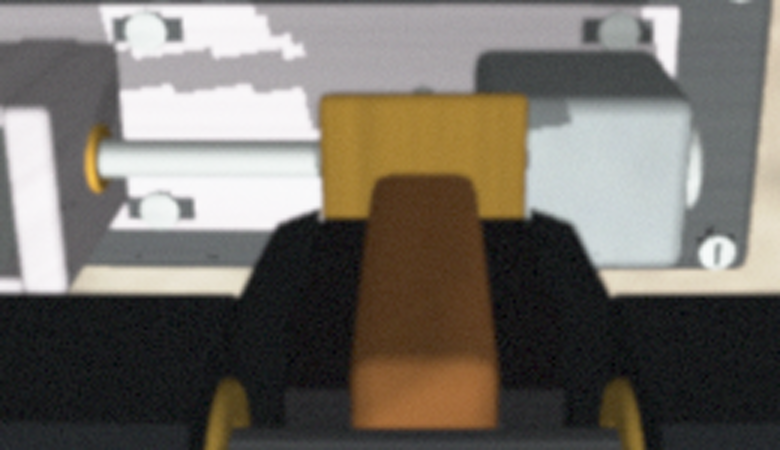

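The bar is pressed ~11 mm and the die is just out of this crop. I'll advance 1 mm at a time and check the die by side-camera differences.

```bash
cat > die.py <<'E'
from h import *
import sys
u=np.array([np.cos(np.radians(79.6)),np.sin(np.radians(79.6))]); m=np.array([.547,-.0169])
c=m-.055*u
snap('side',sys.argv[1])
p=proj('d5',[[*c,.086],[*c,.104]]).round(0).astype(int)
x=p[0,0];print(p.tolist())
for f in ('d5',sys.argv[1]):
    g=cv2.cvtColor(cv2.imread(f'pics/{f}.png'),cv2.COLOR_BGR2GRAY);print(f,g[p[1,1]-10:p[0,1]+10,x-3:x+4].mean(1).round(0).astype(int))
s=telemetry.get_state();print(s['clock'],s['eef_pos'],s['wrist_force'])
E
python3 die.py d6
```

```text
[[266, 203], [266, 196]]
d5 [ 58  59  60  62  62  62  62  64  74  95 118 131 133 138 147 159 175 176
 155 137 132 132 135 136 137 137 135]
d6 [ 56  59  63  67  70  72  72  70  66  63  62  71  96 127 144 141 137 137
 135 136 145 148 141 135 134 134 133]
9.15 [0.55276643 0.00118452 0.06776567] [-1.51737561 -6.90337627 -3.33070903]
```

Call:
jog_arm(
  moves="0.0002 0.001 0 0; 0.0004 0.002 0 0; 0.0004 0.002 0 0; 0.0004 0.002 0 0",
)

```text
clock: 9.55
eef_pos: [0.5529, 0.002, 0.0678]
orientation: [0.001, 0.091, 0.996, -0.001]
wrist_force: [-1.4, -6.8, -4.1]
width: 0.0151
grip_force: 50.0
```

```bash
python3 die.py d7
```

```text
[[266, 203], [266, 196]]
d5 [ 58  59  60  62  62  62  62  64  74  95 118 131 133 138 147 159 175 176
 155 137 132 132 135 136 137 137 135]
d7 [ 56  59  63  69  72  73  72  70  76  97 121 133 132 122 109 111 132 148
 149 141 135 135 135 133 133 134 135]
9.6 [0.55291714 0.00197742 0.06775626] [-1.80275152 -7.64518356 -3.02544593]
```

```bash
python3 - <<'E'
from h import *
w=snap('wrist','w7')[:,:,::-1]
t=[cv2.resize(cv2.imread(f'pics/{f}.png')[170:250,225:315],(390,347),interpolation=cv2.INTER_CUBIC) for f in('d6','d7')]
a=np.hstack(t)
b=[cv2.resize(i[180:330,0:240],(390,243)) for i in (cv2.imread('pics/w6.png'),w)]
cv2.imwrite('pics/c7.png',np.vstack([a,np.hstack(b)]))
E
```

```text
(no output)
```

View pics/c7.png

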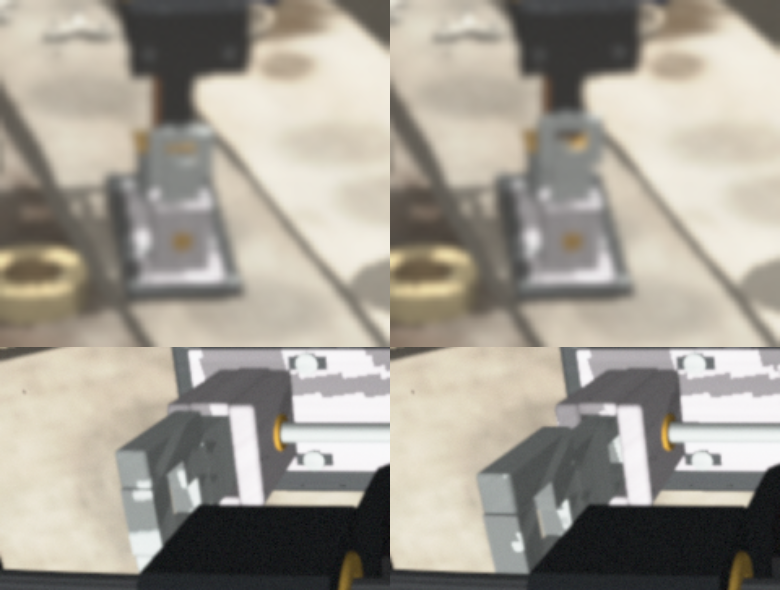

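The lower row shows the die's window and top clearly higher in the right picture (top edge shifted, eye exposed), so the die has sprung up. Now I'll ease the bar home and lift out.

Call:
jog_arm(
  moves="-0.001 -0.006 0 0; -0.002 -0.012 0 0; -0.003 -0.018 0 0; -0.0042 -0.024 0 0; -0.0055 -0.03 0 0",
)

```text
clock: 10.15
eef_pos: [0.5502, -0.0117, 0.0679]
orientation: [0.001, 0.091, 0.996, 0.0]
wrist_force: [-0.1, 0.7, -1.0]
width: 0.0158
grip_force: 50.0
```

Call:
jog_arm(
  moves="-0.001 -0.006 0 0; -0.002 -0.012 0 0; -0.003 -0.018 0 0; -0.003 -0.018 0 0; -0.003 -0.018 0 0",
)

```text
clock: 10.65
eef_pos: [0.5484, -0.0203, 0.0678]
orientation: [0.0, 0.091, 0.996, 0.0]
wrist_force: [0.1, 0.4, -0.7]
width: 0.0156
grip_force: 50.0
```

Call:
jog_arm(
  moves="0 0 0.02 0; 0 0 0.05 0; 0 0 0.08 0; 0 0 0.11 0; 0 0 0.15 0",
)

```text
clock: 11.15
eef_pos: [0.5482, -0.0203, 0.1443]
orientation: [0.0, 0.091, 0.996, -0.0]
wrist_force: [0.9, 0.1, -1.7]
width: 0.0156
grip_force: 50.0
```

Call:
jog_arm(
  moves="0 0 0.04 0; 0 0 0.08 0; 0 0 0.1 0; 0 0 0.1 0; 0 0 0.1 0",
)

```text
clock: 11.65
eef_pos: [0.548, -0.0203, 0.1926]
orientation: [-0.0, 0.091, 0.996, 0.0]
wrist_force: [0.8, 0.5, -2.1]
width: 0.0157
grip_force: 50.0
```

```bash
python3 die.py d8; python3 - <<'E'
from h import *
im=snap('wrist','w8')
s=telemetry.get_state();e=s['eef_pos'];print(e,s['orientation'])
g=np.array([.5368,-.2783]);print((g-e[:2])/.5)
a=im[110:350,80:480,::-1]
cv2.imwrite('pics/w8b.png',cv2.resize(a,(800,480),interpolation=cv2.INTER_CUBIC))
E
```

```text
[[266, 203], [266, 196]]
d5 [ 58  59  60  62  62  62  62  64  74  95 118 131 133 138 147 159 175 176
 155 137 132 132 135 136 137 137 135]
d8 [144 146 157 170 173 170 169 171 179 191 198 185 158 153 170 185 186 177
 163 147 137 135 135 134 134 135 136]
11.7 [ 0.54760474 -0.02019096  0.19191445] [ 0.17640384  0.48097986 -0.73434036]
[ 0.54746732 -0.02014937  0.19159558] [-9.85690812e-04  9.06131981e-02  9.95885665e-01  1.40186415e-04]
[-0.02133465 -0.51630126]
```

View pics/w8b.png

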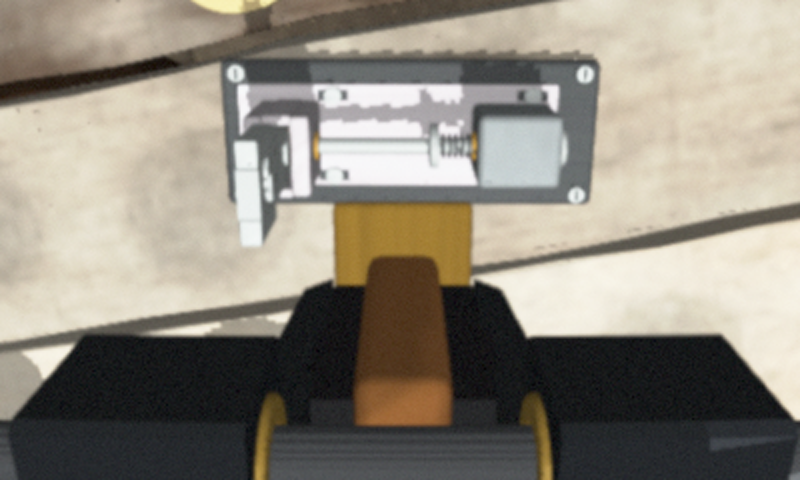

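The die stands up and the bar is home: the collar is at its home gap with the spring extended. Returning to the stand.

Call:
jog_arm(
  moves="-0.005 -0.09 0 0; -0.01 -0.18 0 0.004; -0.015 -0.27 0 0.008; -0.018 -0.36 0 0.008; -0.021 -0.45 0 0.008",
)

```text
clock: 12.25
eef_pos: [0.5369, -0.2467, 0.1914]
orientation: [-0.001, 0.078, 0.997, 0.001]
wrist_force: [0.2, 0.4, -0.4]
width: 0.0155
grip_force: 50.0
```

Call:
jog_arm(
  moves="0 -0.04 0 0; 0 -0.067 0 0; 0 -0.067 0 0; 0 -0.067 0 0; 0 -0.067 0 0",
)

```text
clock: 12.75
eef_pos: [0.5379, -0.277, 0.1925]
orientation: [-0.0, 0.077, 0.997, 0.0]
wrist_force: [-0.2, 0.5, -0.9]
width: 0.0154
grip_force: 50.0
```

```bash
python3 - <<'E'
from h import *
s=telemetry.get_state();e=s['eef_pos'];print(e,s['orientation'],s['wrist_force'])
snap('wrist','w9')
# visual check: stand top corners predicted, compare brightness edges around brown/tan by hue
print((np.array([.537,-.2788])-e[:2])/.5)
im=cv2.imread('pics/w9.png');h=cv2.cvtColor(im,cv2.COLOR_BGR2HSV)
m=((h[:,:,0]>8)&(h[:,:,0]<28)&(h[:,:,1]>110)).astype(np.uint8)
n,l,st,c=cv2.connectedComponentsWithStats(m)
for i in range(1,n):
  if st[i,4]>150:print(st[i],c[i].round(1),np.median(h[l==i],0))
a=np.radians(-9);R=np.array([[np.cos(a),-np.sin(a)],[np.sin(a),np.cos(a)]])
q=np.array([[-.031,-.023],[-.031,.023],[.031,.023],[.031,-.023]])@R.T+[.5368,-.278]
print(proj('w9',np.c_[q,[.044]*4]).round(1))
E
```

```text
[ 0.53794527 -0.27699592  0.19252681] [-2.20573182e-04  7.71535511e-02  9.97019132e-01  3.63288040e-04] [-0.1923327  0.5270125 -0.8866312]
[-0.00189053 -0.00360815]
[490  20  28  45 402] [507.4  39.5] [ 18. 117.  73.]
[ 216  124  100  199 8807] [278.3 231.8] [ 15. 163. 116.]
[206 306  18  71 678] [212.8 341.3] [ 21. 158.  99.]
[340 306  17  71 689] [349.5 341.5] [ 21. 158.  91.]
[262 359  40   6 191] [281.5 361. ] [ 14. 157. 134.]
[  69  388  406   21 4481] [299.6 399.8] [ 21. 161.  92.]
[[251.6 149.8]
 [307.5 150. ]
 [305.8 221.1]
 [253.  220.9]]
```

```bash
python3 - <<'E'
from h import *
im=cv2.imread('pics/w9.png').astype(int)
for r_ in(156,166,176,186): print(r_,[int(v) for v in im[r_-1:r_+2,236:324,2].mean(0)][::2])
e=telemetry.get_state()['eef_pos']
R=lambda d:np.array([[np.cos(d),-np.sin(d)],[np.sin(d),np.cos(d)]])
q=np.array([[-.017,-.008],[-.017,.008],[.017,.008],[.017,-.008]])@R(np.radians(-9)).T+[.5368,-.278]
print(proj('w9',np.c_[q,[.044]*4]).round(1))
E
```

```text
156 [223, 222, 221, 213, 142, 130, 227, 247, 247, 247, 248, 247, 247, 246, 230, 244, 248, 247, 248, 247, 247, 247, 248, 247, 231, 236, 247, 247, 248, 247, 247, 247, 245, 203, 134, 136, 167, 199, 202, 197, 194, 194, 196, 200]
166 [211, 212, 213, 214, 188, 135, 186, 246, 248, 247, 248, 247, 247, 247, 234, 214, 228, 224, 221, 221, 222, 216, 203, 201, 188, 232, 248, 248, 248, 247, 247, 248, 246, 207, 131, 136, 173, 201, 198, 196, 195, 198, 200, 203]
176 [210, 212, 213, 217, 191, 125, 165, 242, 247, 247, 247, 247, 247, 247, 239, 144, 96, 88, 91, 86, 83, 84, 88, 88, 106, 223, 247, 248, 247, 247, 247, 247, 246, 208, 138, 138, 169, 194, 195, 194, 196, 197, 198, 197]
186 [212, 215, 215, 216, 213, 147, 141, 232, 247, 248, 247, 247, 247, 247, 243, 184, 94, 90, 87, 86, 84, 85, 85, 87, 99, 209, 247, 247, 247, 247, 248, 248, 247, 214, 139, 137, 161, 195, 194, 194, 193, 193, 197, 195]
[[269.9 166.6]
 [289.1 166.7]
 [288.7 205.7]
 [270.1 205.6]]
```

The slot is imaged ~3 px (about 2–3 mm) further to -y than modelled, so I'll shift the target to y ≈ -0.280 and descend, watching force.

Call:
jog_arm(
  moves="-0.002 -0.006 -0.06 0; -0.002 -0.006 -0.12 0; -0.002 -0.006 -0.15 0; -0.002 -0.006 -0.18 0; -0.002 -0.006 -0.19 0",
)

```text
clock: 13.3
eef_pos: [0.5364, -0.281, 0.0964]
orientation: [-0.001, 0.078, 0.997, 0.001]
wrist_force: [-0.5, 0.2, -0.8]
width: 0.0157
grip_force: 50.0
```

Call:
jog_arm(
  moves="0 0 -0.015 0; 0 0 -0.03 0; 0 0 -0.045 0; 0 0 -0.06 0; 0 0 -0.06 0",
)

```text
clock: 13.8
eef_pos: [0.536, -0.2814, 0.0665]
orientation: [-0.001, 0.078, 0.997, 0.001]
wrist_force: [-0.3, 0.5, 0.2]
width: 0.0156
grip_force: 50.0
```

Call:
jog_arm(
  moves="0 0 -0.008 0; 0 0 -0.014 0; 0 0 -0.018 0; 0 0 -0.02 0; 0 0 -0.02 0",
)

```text
clock: 14.3
eef_pos: [0.5367, -0.2818, 0.0576]
orientation: [-0.0, 0.078, 0.997, 0.0]
wrist_force: [-0.2, 0.1, -0.0]
width: 0.0156
grip_force: 50.0
```

Call:
jog_arm(
  moves="0 0.002 -0.002 0; 0 0.002 -0.003 0; 0 0.002 -0.003 0",
)

```text
clock: 14.6
eef_pos: [0.5367, -0.2808, 0.0562]
orientation: [0.0, 0.078, 0.997, -0.0]
wrist_force: [-0.3, 0.2, -0.6]
width: 0.0154
grip_force: 50.0
```

Call:
jog_arm(
  moves="0 0 0 0; 0 0 0 0; 0 0 0 0; 0 0 0 0",
  fingers=-0.35,
)

```text
clock: 15.0
eef_pos: [0.5368, -0.2809, 0.0563]
orientation: [0.0, 0.078, 0.997, -0.0]
wrist_force: [0.8, 0.1, -0.2]
width: 0.0283
grip_force: 0.0
```

Call:
jog_arm(
  moves="0 0 0.03 0; 0 0 0.08 0; 0 0 0.15 0; 0 0 0.22 0; 0 0 0.3 0",
)

```text
clock: 15.5
eef_pos: [0.5363, -0.2805, 0.2082]
orientation: [-0.0, 0.078, 0.997, 0.0]
wrist_force: [0.6, 0.3, 0.4]
width: 0.0289
grip_force: 0.0
```

Call:
jog_arm(
  moves="-0.08 0.03 0.02 -0.04; -0.16 0.06 0.04 -0.081; -0.24 0.09 0.1 -0.081; -0.27 0.09 0.12 -0.081; -0.27 0.09 0.12 -0.081",
)

```text
clock: 16.0
eef_pos: [0.4012, -0.2363, 0.2696]
orientation: [0.002, 0.204, 0.979, -0.002]
wrist_force: [-0.3, 0.1, -0.2]
width: 0.0286
grip_force: 0.0
```

```bash
python3 - <<'E'
from h import *
s=telemetry.get_state();print(s['clock'],s['eef_pos'],s['wrist_force'],s['width'])
snap('wrist','wa0');snap('wrist','wa');snap('side','da')
d0,da=[cv2.imread(f'pics/{f}.png')[225:285,270:320].astype(int) for f in('d0','da')]
print('side diff stand',np.abs(d0-da).mean(),np.abs(d0-da).max())
im=cv2.imread('pics/wa.png').astype(int)
a=np.radians(-9);R=np.array([[np.cos(a),-np.sin(a)],[np.sin(a),np.cos(a)]])
for z,w,h in((.048,.024,.016),(.104,.013,.008)):
  q=np.array([[-w,-h],[-w,h],[w,h],[w,-h]])@R.T+[.5368,-.279];print(proj('wa',np.c_[q,[z]*4]).round(0).tolist())
E
```

```text
16.0 [ 0.40123918 -0.23629168  0.26959068] [-0.3047244   0.06120301 -0.15089243] 0.028644259665846824
side diff stand 0.8358888888888889 17
[[275.0, 276.0], [302.0, 269.0], [312.0, 305.0], [285.0, 311.0]]
[[284.0, 310.0], [300.0, 307.0], [306.0, 328.0], [291.0, 331.0]]
```

The stand region matches the starting picture (mean difference 0.8), so the tool is home. The die was up and the bar home at the last look. Handing in.

```bash
python3 - <<'E'
from h import *
print(np.abs(cv2.imread('pics/d8.png')[180:245,245:290].astype(int)-cv2.imread('pics/da.png')[180:245,245:290]).mean(), telemetry.get_state()['joint_velocities'].round(3))
print(ticket.hand_in())
E
```

```text
1.3562393162393163 [ 0.005  0.031 -0.    -0.003 -0.002 -0.002]
the job is handed in; nothing more can be done
None
```

The job is handed in at about 16 s on the clock: the pictures show the die sprung up and standing in its socket, the bar back home, and the forked tool back in its stand with nothing else touched; the judge's result was not shown.

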